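# Jack up the microscope platform and hold it for the levelling shim

## Task

The black aluminium platform under the cell-culture microscope needs a shim under its near feet. Set the small blue jack on the bench with its saddle squarely under the yellow-marked lift point of the platform, then pump the jack's orange handle until both near feet stand clear of the bench by more than 6 mm. Finish while still holding the handle down so that the feet stay up for a colleague: the jack alone carries the platform, the arm does not push on the platform or the microscope, and the other things on the bench stay where they are.

Things in the scene. Friction and masses are not known exactly. Their poses are not given: they have to be found in the camera images.
- jack: Loose blue lever jack, 1 kg. Origin: underside of the base plate below the body block; z up. Base plate 90 mm wide (x), 8 mm thick, y from -115 (saddle end) to +100 mm (handle end). Ram tower with saddle on top at y -112 to -66 mm, 40 mm wide, 50 mm high. The handle is hinged on a pin along x at y +39, z 50 mm and reaches towards +y.
- jack_grip (a point): The place to grip the jack: middle of its body block, a blue box 40 mm wide in the jack's x, 44 mm long in y, reaching from 8 to 62 mm above the bench. This point is straight above the jack's origin, 40 mm up, and within 15 mm of the balance point.
- saddle (a point): Centre of the top of the jack's round dark steel saddle (34 mm across), at x 0, y -90 mm in the jack's frame; 63 mm above the bench when fully down, up to 69 mm at the start, 105 mm fully up.
- handle_pad (a point): Centre of the top face of the orange paddle (36 mm wide, 65 mm long, 12 mm thick) at the end of the jack's handle. The paddle's centre lies 145 mm from the handle's pin; its top face is 6 mm above the line from pin to centre.
- jack_handle (a joint): Handle angle, rad: 0 = up, where its spring returns it (0.55 rad above level, towards the jack's +y); 0.65 = down at the stop (0.10 rad below level). Pressing takes about 3 to 7 N at the paddle with no load, up to about 14 N with the platform on the saddle.
- jack_ram (a joint): Saddle raised, m, 0 to 0.042. Ratchet: a full stroke down raises it 10 to 15 mm (4 mm teeth: the start of a stroke may be idle). When the handle comes up, the unloaded ram stays; under the platform it sinks with the handle until the feet are on the bench and stays there, so the next full stroke lifts from there. Only the held handle keeps the platform up.
- lift_point (a point): Centre of the underside of the steel lifting lug, 83 mm above the bench; a yellow disc (38 mm, black dot) on the lug's top and underside marks it. The lug, 50 mm wide and 12 mm thick, sticks out 62 mm from the platform's near side; the point is 35 mm out. The point's y axis points level out of the platform, away from the microscope.
- platform: The tilting part: black aluminium slab 360 x 320 x 40 mm (underside 58 mm above the bench), the white microscope on it, about 8 kg. Origin on the line through the two far feet about which it tilts, 12 mm above the bench, 325 mm from the lift point. Its y axis points to the near feet and the lug. It cannot slide.
- near_foot_a (a point): Centre of the underside of one near foot (rubber disc 44 mm across); 0 on the bench, rises 0.8 mm for each mm at the lift point.
- near_foot_b (a point): The same for the other near foot.
- shim_pad: Loose brass levelling shim, disc 52 mm across, 5 mm thick; origin under its centre. Leave it.
- caliper: Loose digital caliper, 200 mm long in its y, lying flat, 12 mm high; origin under its middle. Leave it.
- flask: Loose pink culture flask lying flat, 85 x 120 x 34 mm plus an orange cap at +y; origin under its middle. Leave it.

How it is judged:
On the way, in this order (a step that is already met when the one before it is completed fails the run):
1. the jack stands flat on the bench with its saddle under the lift point (within 12 mm sideways), platform still on its feet (horizontal distance between saddle and lift_point below 0.012 m and height (world z) of jack below 0.003 m and angle between jack's own z axis and vertical below 0.04 rad and linear speed of jack below 0.02 m/s and height (world z) of near_foot_a below 0.002 m), for 0.2 s.
2. the saddle is pumped up until it bears on the lift point (contact force between jack_ram and platform above 5 N), for 0.1 s.
At the end, for the whole second after the job is handed in: Through the last second both near feet are more than 6 mm above the bench, carried by the jack's saddle (over 15 N, within 15 mm of the lift point) with the jack flat on the bench, while the fingers press on the handle with more than 3 N and the arm does not touch the platform (height (world z) of each of near_foot_a, near_foot_b above 0.006 m and contact force between jack_ram and platform above 15 N and contact force between the fingers and jack_handle above 3 N and contact force between each of the arm, the fingers and platform below 0.5 N and horizontal distance between saddle and lift_point below 0.015 m and height (world z) of jack below 0.003 m and angle between jack's own z axis and vertical below 0.04 rad); the arm keeps its last pose, push and grip.
It fails at once if the arm pushes the platform or microscope (over 10 N) (contact force between any of the arm, the fingers and platform above 10 N).
It fails at once if the shim pad, caliper or flask is moved more than 20 mm (distance of any of shim_pad, caliper, flask from where it was at the start of the episode above 0.02 m).
It also fails if it takes over 64 s, if anything falls off the work surface, if the arm or the gripper's body presses on something with over 40 N, if the wrist force passes 120 N, or if a joint passes its speed limit or range.

## Robot

A 6-joint arm with a two-finger parallel gripper is mounted at the origin on the work surface. World frame = base frame: x ahead of the robot, y to its left, z up, the work surface at z = 0. Lengths are in m, angles in rad, forces in N, time in s.
With the tool pointing down it reaches from about 0.25 to 0.775 m from the base axis. Payload 4 kg.
Tool frame: the origin (TCP) lies between the finger pads; the fingertips stand 25 mm ahead of it and the grasp point (between the pads) lies 6 mm ahead of it; z points along the fingers, y is the line along which they close (so a half turn about z gives the same grasp; the last joint's range is limited). The gripper opens to 94 mm and grips with 3 to 60 N. Pads are 16 mm wide; open, the fingers measure 119 mm over their backs; the gripper's body (75 mm by 177 mm) begins 78 mm behind the grasp point.
Start: joints at [1.115, 0.087, 1.371, -0, 1.684, -0.103], TCP at [0.19, 0.516, 0.231] pointing down, gripper open.
Joint ranges: [-3.1, 3.1], [-0.76, 2.03], [0.27, 2.55], [-1.08, 4.22], [0.17, 2.65], [-2.57, 2.57]. Speed limits (rad/s): [2.79, 2.79, 3.14, 3.14, 3.14, 3.14].

## Interface

Orientations are given as a rotation vector (axis times angle).
In Python, from plant import arm gives the robot as it stands. The module is installed in compiled form; this text tells all that it offers.
- The arm moves only by the tool carry_out, never from a script. Its argument "steps" is one flat list of numbers, 7 for each row, row after row: the gripper command: -1 is shut, 1 is fully open, values between are in proportion, then the shift along the tool's x, y, z in mm, then the turn, a rotation vector about the tool's x, y, z in degrees. A call has 1 to 10 rows; each row is the pose to reach, as a shift and turn from the pose commanded when the call began, along the tool's axes at that moment; what a row does not reach only later rows make up. A row lasts 1/12 s, in which the tool goes at most 41.7 mm and 7.16 degrees, less where a joint would pass 70% of its speed; a pose out of reach is approached as far as the arm can. A call with a gripper value outside its range is refused whole. The fingers move at their own pace and stop on an object; "grip_force" is the grip in N (left out, the last holds). Time passes only in rows, so rows that repeat a pose let the fingers close. It gives the time, the measured TCP pose, the force, the opening and the grip force at its end, in the units of the state.
- arm.get_state(): the state, without advancing time (a new reading comes with each control period).
- arm.capture(name): name is "scene" or "top"; returns the picture (480x640x3 uint8, blue, green, red); there is no depth.
- arm.get_calibration(name): a dict with "fx", "fy", "cx", "cy" (pixels), "R" (3x3) and "t" (3): a world point X has camera coordinates R X + t. Camera axes: x right, y down, z forward; pixel columns grow to the right and rows downward; lengths in m; the calibration is good to about 2 mm. A picture is of the moment at which its call begins. get_calibration takes no time and is no camera call.
- arm.sign_off(): hands the job in; it is judged then, once.
Trained networks look in the newest picture that a camera, given by its name, has taken for a name from the list of things; names that differ only in an ending like _2 or _b are one class to them, and where a whole thing is asked for, a point or a joint stands for the part that bears it (a point fixed in the world has none). Each returns a list of dicts, best first, with "confidence" (0 to 1); they miss things now and then, are a little off and sometimes report something else, mostly with a low value. They report only what shows in the picture. A call takes as long as a camera call.
- arm.recognise(camera, thing): "xy" ([column, row] as shares, 0 to 1, of the picture: columns of its width, rows of its height, amid what is visible of it).
- arm.trace(camera, thing): "region" (480x640 bool, what is visible of it) and "xy" ([column, row] as shares, 0 to 1, of the picture: columns of its width, rows of its height, amid what is visible of it).
The state is a dict: "t": time; "qpos": joint angles; "dq": joint speeds; "tau": joint torques, N m; "tool_pos": TCP position; "tool_rot": TCP orientation; "wrist_force": force on the tool from outside, world axes, zero at the start; "ft_torque": the same for the moment, N m; "grip_width": finger opening in m; "gripper_force": force on a finger pad.
Only numpy, scipy, OpenCV 4.12 (cv2) and the standard library are available. Lean on these libraries where they do the work, as an engineer would, in place of code of your own. Each camera call takes 0.05 s, during which the arm holds its last target. There are 200 camera calls.

## Working session

There is one attempt and no reset: what is moved stays moved. The work goes in short steps, Python scripts to look and compute and a tool call to move; the robot and the scene stay as the last step left them, time stands still between calls to the robot, and variables do not carry over. Pictures are saved under pics/ and viewed, at most 10 in all, crops included, and the job is handed in when it is done.

Besides the shell and the picture viewer there is one more tool, called after "Request:" as name(argument=value, ...), one argument or row to a line, values as JSON. carry_out: Moves the arm, as the interface text tells. Its arguments: {"type":"object","properties":{"steps":{"type":"array","items":{"type":"number"}},"grip_force":{"type":"number"}},"required":["steps"]}

```bash
mkdir -p pics
cat > h.py <<'E'
import numpy as np,cv2
from plant import arm
from scipy.spatial.transform import Rotation as Ro
def ray(cam,u,v,z):
    c=arm.get_calibration(cam);R=np.array(c["R"]);t=np.array(c["t"])
    d=R.T@np.array([(u-c["cx"])/c["fx"],(v-c["cy"])/c["fy"],1]);o=-R.T@t
    return o+d*(z-o[2])/d[2]
def proj(cam,X):
    c=arm.get_calibration(cam);p=np.array(c["R"])@X+np.array(c["t"])
    return np.array([c["fx"]*p[0]/p[2]+c["cx"],c["fy"]*p[1]/p[2]+c["cy"]])
E
python3 - <<'E'
from h import *
for n in("scene","top"):
    im=arm.capture(n);cv2.imwrite(f"pics/{n}0.png",im)
    for th in("jack","jack_grip","saddle","handle_pad","lift_point","platform","near_foot_a","shim_pad","caliper","flask"):
        r=arm.recognise(n,th)
        print(n,th,[(round(x["confidence"],2),int(x["xy"][0]*640),int(x["xy"][1]*480)) for x in r[:3]])
    c=arm.get_calibration(n);print(-np.array(c["R"]).T@np.array(c["t"]),c["fx"])
s=arm.get_state();print(s["t"],s["tool_pos"],s["tool_rot"],s["wrist_force"])
E
```

```text
scene jack [(0.56, 387, 210)]
scene jack_grip [(0.85, 388, 210)]
scene saddle []
scene handle_pad [(0.85, 435, 176)]
scene lift_point [(0.95, 141, 257), (0.19, 481, 236)]
scene platform [(0.98, 140, 258)]
scene near_foot_a [(0.65, 142, 256)]
scene shim_pad [(0.62, 345, 325), (0.59, 481, 237), (0.26, 142, 259)]
scene caliper [(0.57, 406, 284), (0.54, 345, 204)]
scene flask [(0.7, 483, 237)]
[ 1.14541958 -0.32386289  0.89223794] 434.3311279547948
top jack [(0.62, 236, 269)]
top jack_grip [(0.66, 234, 269)]
top saddle [(0.66, 268, 279), (0.3, 175, 201)]
top handle_pad [(0.72, 172, 254)]
top lift_point [(0.55, 464, 245)]
top platform [(0.78, 468, 244)]
top near_foot_a [(0.7, 173, 203), (0.65, 464, 245), (0.31, 175, 256)]
top shim_pad [(0.58, 324, 184)]
top caliper [(0.65, 259, 194)]
top flask [(0.88, 171, 204)]
[ 0.39339953 -0.08102157  1.20325956] 443.37239998280404
1.1 [0.1900323  0.51614567 0.23051587] [5.51264451e-01 3.09282883e+00 1.89259572e-04] [ 0.12303278  0.06611771 -0.52487871]
```

View pics/scene0.png

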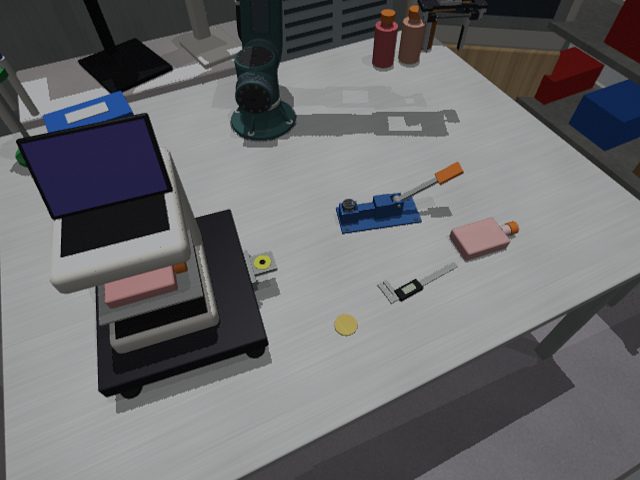

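View pics/top0.png

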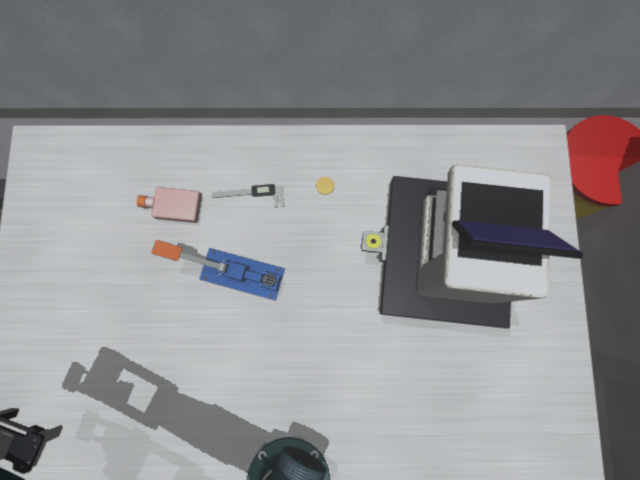

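The scene shows the jack with its saddle end facing the lug. The yellow disc is at scene (262,262) and top (373,241). The jack body is at top (236,270), the paddle at (167,250), and the saddle at about (269,280). The network's lift_point at (464,245) is really the platform, so I'll use colour to find the disc.

Run:
```python
from h import *
T=cv2.imread("pics/top0.png");S=cv2.imread("pics/scene0.png")
def m(im,lo,hi,box):
    h=cv2.inRange(cv2.cvtColor(im,cv2.COLOR_BGR2HSV),lo,hi);k=np.zeros_like(h);x0,y0,x1,y1=box;k[y0:y1,x0:x1]=h[y0:y1,x0:x1];return k
def cen(k):
    p=cv2.findNonZero(k)[:,0].astype(float);(c,wh,a)=cv2.minAreaRect(p.astype(np.float32));return np.array(c),wh,len(p)
for cam,im,b in(("top",T,(355,225,395,260)),("scene",S,(240,240,290,290))):
    c,wh,n=cen(m(im,(22,120,80),(35,255,255),b));print("lift",cam,c,wh,n,ray(cam,*c,.095))
# platform near edge direction (top of slab z=.098)
g=cv2.inRange(cv2.cvtColor(T,cv2.COLOR_BGR2GRAY),0,60)
pts=[]
for r in list(range(185,225))+list(range(265,310)):
    pts.append(ray("top",375+np.argmax(g[r,375:420]>0),r,.098)[:2])
vx,vy,x,y=cv2.fitLine(np.array(pts,np.float32),cv2.DIST_HUBER,0,.01,.01).ravel()
print("edge",x,y,np.degrees(np.arctan2(vy,vx)))
# jack base
k=m(T,(100,120,40),(125,255,255),(190,235,295,305))
P=cv2.findNonZero(k)[:,0]
hull=cv2.convexHull(P)[:,0]
W=np.array([ray("top",u,v,.008)[:2] for u,v in hull]).astype(np.float32)
print("jack rect",cv2.minAreaRect(W),cv2.boxPoints(cv2.minAreaRect(W)))
c,wh,n=cen(m(T,(3,150,80),(18,255,255),(148,235,190,265)));print("pad top",c,n,ray("top",*c,.131))
c,wh,n=cen(m(S,(3,150,80),(18,255,255),(425,155,470,195)));print("pad scene",c,n,ray("scene",*c,.128))
cv2.imwrite("pics/crop.png",cv2.resize(np.hstack([T[225:315,150:300],np.pad(S[155:245,320:470],((0,0),(0,0),(0,0)))]),None,fx=2.6,fy=2.6,interpolation=cv2.INTER_CUBIC))
```

```text
lift top [373. 241.] (12.0, 12.0) 97 [ 0.59325766 -0.21834994  0.095     ]
lift scene [262.  261.5] (13.0, 16.0) 168 [ 0.59258774 -0.21574523  0.095     ]
edge 0.57607394 -0.2497962 -6.7015
jack rect ((0.5216820240020752, 0.1276995688676834), (0.20963479578495026, 0.08524254709482193), 74.48405456542969) [[0.4525747  0.0381036 ]
 [0.53471065 0.01530066]
 [0.5907893  0.21729553]
 [0.5086534  0.24009848]]
pad top [166.53242493 249.8946228 ] 310 [0.5671318  0.29080171 0.131     ]
pad scene [448.41644287 172.49131775] 289 [0.56764422 0.29380195 0.128     ]
```

View pics/crop.png

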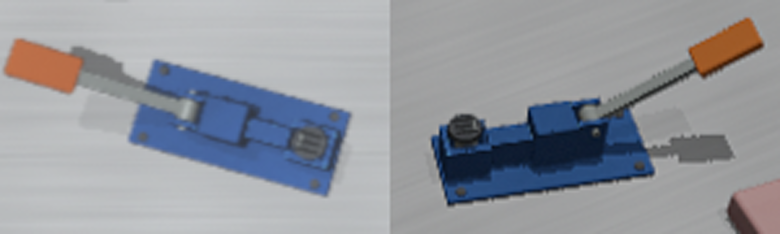

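```bash
cat >> h.py <<'E'
def go(p,yaw,verbose=True):
    """shift (mm) and turn (deg) in tool axes to point-down pose with tool y at world yaw (deg)"""
    s=arm.get_state();R=Ro.from_rotvec(s["tool_rot"]);a=np.radians(yaw)
    y=np.array([np.cos(a),np.sin(a),0]);z=np.array([0,0,-1.]);x=np.cross(y,z)
    G=Ro.from_matrix(np.c_[x,y,z])
    print(np.round(R.inv().apply(np.array(p)-s["tool_pos"])*1e3,1),np.round((R.inv()*G).as_rotvec(degrees=True),1))
E
python3 - <<'E'
from h import *
go([.524,.135,.16],-15.5)
E
```

```text
[-445.1 -242.3   70.5] [ 0.  -0.  85.3]
```

Request:
carry_out(
  steps=[1, -445, -242, 40, 0, 0, 85.3, 1, -445, -242, 40, 0, 0, 85.3, 1, -445, -242, 40, 0, 0, 85.3, 1, -445, -242, 40, 0, 0, 85.3, 1, -445, -242, 40, 0, 0, 85.3, 1, -445, -242, 40, 0, 0, 85.3, 1, -445, -242, 70, 0, 0, 85.3, 1, -445, -242, 70, 0, 0, 85.3, 1, -445, -242, 70, 0, 0, 85.3, 1, -445, -242, 70, 0, 0, 85.3],
)

```text
t: 1.93
tool_pos: [0.4633, 0.204, 0.1788]
tool_rot: [2.263, 2.178, 0.002]
wrist_force: [1.0, 1.4, 0.8]
grip_width: 0.0938
gripper_force: 0.0
```

Run:
```python
from h import *
go([.524,.135,.13],-15.5)
```

```text
[-66.7  63.3  48.8] [ 0.  -0.  13.3]
```

Request:
carry_out(
  steps=[1, -50, 48, 30, 0, 0, 8, 1, -50, 48, 30, 0, 0, 8, 1, -50, 48, 30, 0, 0, 8, 1, -50, 48, 30, 0, 0, 8, 1, -50, 48, 30, 0, 0, 8],
)

```text
t: 2.35
tool_pos: [0.5084, 0.1547, 0.1491]
tool_rot: [-2.403, -2.023, -0.0]
wrist_force: [-0.8, 0.1, 0.6]
grip_width: 0.0942
gripper_force: 0.0
```

Run:
```python
from h import *
go([.524,.135,.13],-15.5)
im=arm.capture("top");cv2.imwrite("pics/top1.png",cv2.resize(im[200:340,140:340],None,fx=3,fy=3))
```

```text
[-16.8  18.8  19.1] [-0.  -0.   5.7]
```

View pics/top1.png

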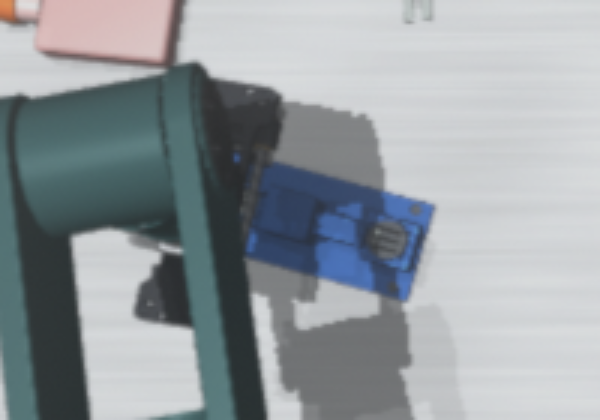

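The jack is undisturbed: saddle at crop (388,240), the gripper coming in over the body block. I'll align, then go down.

Request:
carry_out(
  steps=[1, -17, 19, 30, 0, 0, 5.7, 1, -17, 19, 40, 0, 0, 5.7, 1, -17, 19, 40, 0, 0, 5.7, 1, -17, 19, 60, 0, 0, 5.7, 1, -17, 19, 80, 0, 0, 5.7, 1, -17, 19, 97, 0, 0, 5.7, 1, -17, 19, 103, 0, 0, 5.7, 1, -17, 19, 103, 0, 0, 5.7, 1, -17, 19, 103, 0, 0, 5.7],
)

```text
t: 3.15
tool_pos: [0.5246, 0.1352, 0.047]
tool_rot: [2.499, 1.903, 0.002]
wrist_force: [-0.4, -0.2, -1.3]
grip_width: 0.0939
gripper_force: 0.0
```

Request:
carry_out(
  steps=[-1, 0, 0, 0, 0, 0, 0, -1, 0, 0, 0, 0, 0, 0, -1, 0, 0, 0, 0, 0, 0, -1, 0, 0, 0, 0, 0, 0, -1, 0, 0, 0, 0, 0, 0, -1, 0, 0, 0, 0, 0, 0, -1, 0, 0, 0, 0, 0, 0, -1, 0, 0, 0, 0, 0, 0],
  grip_force=45,
)

```text
t: 3.82
tool_pos: [0.5244, 0.1342, 0.0458]
tool_rot: [-2.501, -1.901, -0.0]
wrist_force: [-0.4, -0.7, -0.4]
grip_width: 0.0437
gripper_force: 0.0
```

Run:
```python
from h import *
go([.524,.135,.046],-15.5)
```

```text
[ 0.6 -0.6 -0.2] [-0. -0. -0.]
```

Request:
carry_out(
  steps=[-1, 0, 0, 0, 0, 0, 0, -1, 0, 0, 0, 0, 0, 0, -1, 0, 0, 0, 0, 0, 0, -1, 0, 0, -4, 0, 0, 0, -1, 0, 0, -10, 0, 0, 0, -1, 0, 0, -20, 0, 0, 0, -1, 0, 0, -20, 0, 0, 0, -1, 0, 0, -20, 0, 0, 0],
)

```text
t: 4.48
tool_pos: [0.5251, 0.1343, 0.0664]
tool_rot: [2.501, 1.9, 0.002]
wrist_force: [-1.1, 0.0, -9.0]
grip_width: 0.0397
gripper_force: 45.0
```

Run:
```python
from h import *
print("shim",ray("top",324.5,185.5,.005),"cal end",ray("top",280,207,.012),ray("top",212,196,.01))
go([.6035+.0117*4,-.1276+.0993*1.0,.066],-6.7)
s=arm.get_state();print(s["ft_torque"],s["wrist_force"])
im=arm.capture("scene");cv2.imwrite("pics/s2.png",cv2.resize(im[130:330,220:500],None,fx=2.5,fy=2.5))
```

```text
shim [ 0.76865669 -0.09718162  0.005     ] cal end [0.7050085  0.02642429 0.012     ] [0.73774103 0.2156285  0.01      ]
[-123.1  164.2    0.5] [ 0.1 -0.  -8.8]
[-0.03080766 -0.00267503 -0.02525494] [-1.06650109  0.02416876 -9.00736675]
```

View pics/s2.png

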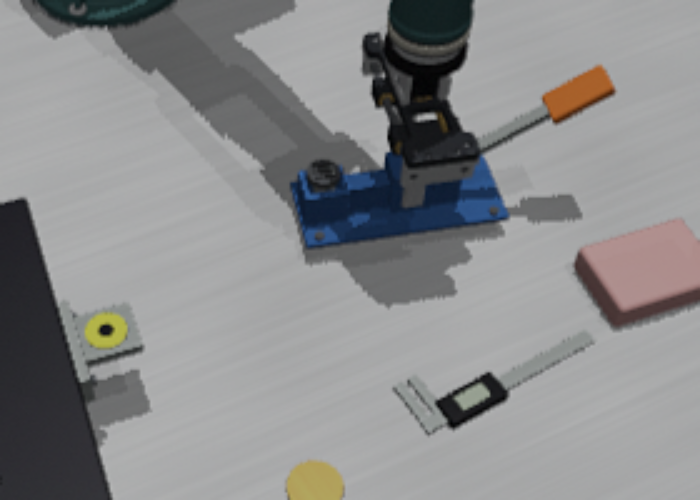

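The jack is held level and 20 mm up. The lug is at crop (105,330) with a clear way in, so I'll go to a point 100 mm out along the lug axis.

Run:
```python
from h import *
go([.6152,-.0283,.066],-6.7)
```

```text
[-1.323e+02  1.308e+02 -1.000e-01] [ 0.  -0.  -8.8]
```

Request:
carry_out(
  steps=[-1, -20, 20, 0, 0, 0, -2, -1, -45, 45, 0, 0, 0, -4, -1, -70, 70, 0, 0, 0, -6, -1, -95, 95, 0, 0, 0, -8, -1, -115, 115, 0, 0, 0, -8.8, -1, -128, 126, 0, 0, 0, -8.8, -1, -132, 131, 0, 0, 0, -8.8, -1, -132, 131, 0, 0, 0, -8.8, -1, -132, 131, 0, 0, 0, -8.8],
)

```text
t: 5.28
tool_pos: [0.6144, -0.027, 0.065]
tool_rot: [-2.346, -2.085, 0.001]
wrist_force: [-0.2, 0.6, -9.3]
grip_width: 0.0399
gripper_force: 45.0
```

Run:
```python
from h import *
T=arm.capture("top");S=arm.capture("scene")
for c in("top","scene"):
    for th in("saddle","jack"):
        print(c,th,[(round(x["confidence"],2),np.round(np.array(x["xy"])*[640,480],1)) for x in arm.recognise(c,th)[:2]])
s=arm.get_state();p=s["tool_pos"];R=Ro.from_rotvec(s["tool_rot"]).as_matrix();j=R[:,1];n=np.array([-j[1],j[0],0])
sad=np.array([p[0],p[1],0])-.09*n;sad[2]=.085
print(p,n,"pred",sad)
a=[]
for c,im in(("top",T),("scene",S)):
    q=proj(c,sad);print(c,q,ray(c,*(q),.085));x,y=(q-[50,40]).astype(int);print(x,y)
    v=im.copy();cv2.circle(v,tuple(q.astype(int)),0,(0,0,255),-1)
    a.append(cv2.resize(v[y:y+80,x:x+100],None,fx=4,fy=4,interpolation=cv2.INTER_NEAREST))
cv2.imwrite("pics/w3.png",np.hstack(a))
go([.593+.09*.1167,-.217+.09*.993,.066],-6.7)
```

```text
top saddle [(0.41, array([331.9, 239.3]))]
top jack [(0.8, array([314.4, 237. ]))]
scene saddle [(0.69, array([306., 252.]))]
scene jack [(0.77, array([339.9, 260.1])), (0.22, array([482.6, 237.4]))]
[ 0.61491668 -0.02680217  0.06590105] [0.11571677 0.99328224 0.        ] pred [ 0.60450218 -0.11619757  0.085     ]
top [332.69525835 237.57040178] [ 0.60450218 -0.11619757  0.085     ]
282 197
scene [305.17743076 252.06888732] [ 0.60450218 -0.11619757  0.085     ]
255 212
[-1.015e+02  3.000e-01 -1.000e-01] [-0.  -0.   0.1]
```

View pics/w3.png

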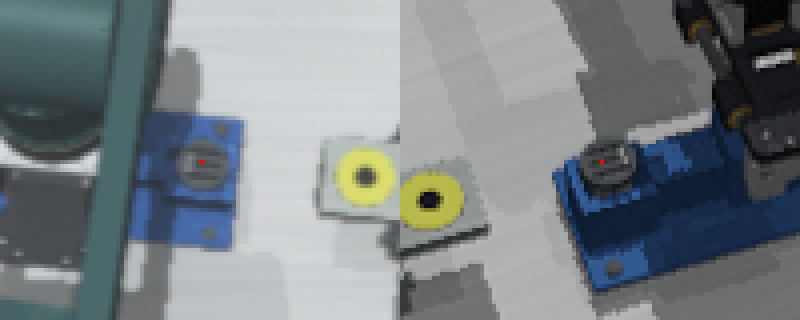

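The predicted saddle point (red) sits on the saddle centre in both views, so the pose is good to about 2 mm. I'll lower to 5 mm above the bench and slide in.

Request:
carry_out(
  steps=[-1, 0, 0, 10, 0, 0, 0, -1, -10, 0, 14, 0, 0, 0, -1, -30, 0, 15, 0, 0, 0, -1, -50, 0, 15, 0, 0, 0, -1, -70, 0, 15, 0, 0, 0, -1, -85, 0, 15, 0, 0, 0, -1, -96, 0, 15, 0, 0, 0, -1, -101, 0, 15, 0, 0, 0, -1, -101, 0, 15, 0, 0, 0, -1, -101, 0, 15, 0, 0, 0],
)

```text
t: 6.42
tool_pos: [0.6034, -0.1279, 0.0507]
tool_rot: [-2.348, -2.086, -0.001]
wrist_force: [-0.3, 0.9, -9.2]
grip_width: 0.0399
gripper_force: 45.0
```

Run:
```python
from h import *
go([.593+.09*.1167,-.217+.09*.993,.046],-6.7)
```

```text
[0.2 0.1 4.7] [-0.  -0.1 -0.1]
```

Lower, let it settle, release.

Request:
carry_out(
  steps=[-1, 0, 0, 2, 0, 0, 0, -1, 0, 0, 4, 0, 0, 0, -1, 0, 0, 5, 0, 0, 0, -1, 0, 0, 5, 0, 0, 0, -0.1, 0, 0, 5, 0, 0, 0, 0.2, 0, 0, 5, 0, 0, 0, 1, 0, 0, 5, 0, 0, 0, 1, 0, 0, 5, 0, 0, 0, 1, 0, 0, 5, 0, 0, 0, 1, 0, 0, 5, 0, 0, 0],
)

```text
t: 7.25
tool_pos: [0.6039, -0.1285, 0.0467]
tool_rot: [2.347, 2.086, 0.001]
wrist_force: [-0.1, -0.3, -0.7]
grip_width: 0.0723
gripper_force: 0.0
```

Run:
```python
from h import *
s=arm.get_state();print(s["grip_width"],s["wrist_force"])
n=np.array([.1167,.993]);o=np.array([.593,-.217])+.09*n
for d in(.1595,.172,.184):print(d,o+d*n)
go([*(o+.1595*n),.20],-6.7)
```

```text
0.07231176095667281 [-0.064018   -0.34201464 -0.74595545]
0.1595 [0.62211665 0.0307535 ]
0.172 [0.6235754 0.043166 ]
0.184 [0.6249758 0.055082 ]
[ 160.3   -0.4 -153.4] [ 0.1  0.  -0. ]
```

Request:
carry_out(
  steps=[1, 0, 0, 0, 0, 0, 0, 1, 0, 0, 0, 0, 0, 0, 1, 0, 0, -25, 0, 0, 0, 1, 0, 0, -60, 0, 0, 0, 1, 0, 0, -95, 0, 0, 0, 1, 0, 0, -125, 0, 0, 0, -1, 0, 0, -145, 0, 0, 0, -1, 20, 0, -153, 0, 0, 0, -1, 55, 0, -153, 0, 0, 0, -1, 90, 0, -153, 0, 0, 0],
)

```text
t: 8.08
tool_pos: [0.6146, -0.0391, 0.2003]
tool_rot: [2.349, 2.082, 0.003]
wrist_force: [-0.7, 0.0, -0.7]
grip_width: 0.0707
gripper_force: 0.0
```

Request:
carry_out(
  steps=[-1, 30, 0, 0, 0, 0, 0, -1, 55, 0, 0, 0, 0, 0, -1, 70, 0, 0, 0, 0, 0, -1, 70, 0, 0, 0, 0, 0, -1, 70, 0, 0, 0, 0, 0, -1, 70, 0, 0, 0, 0, 0],
  grip_force=20,
)

```text
t: 8.58
tool_pos: [0.6222, 0.0293, 0.1987]
tool_rot: [2.349, 2.086, -0.001]
wrist_force: [0.4, 0.2, -0.1]
grip_width: 0.0311
gripper_force: 0.0
```

Run:
```python
from h import *
T=arm.capture("top");S=arm.capture("scene")
s=arm.get_state();print(s["t"],s["tool_pos"],s["grip_width"])
n=np.array([.1167,.993]);l=np.array([.593,-.217]);o=l+.09*n
pad=np.array([*(o+.1595*n),.131])
h=cv2.inRange(cv2.cvtColor(S,cv2.COLOR_BGR2HSV),(3,150,80),(18,255,255));q=proj("scene",pad)
k=np.zeros_like(h);u,v=q.astype(int);k[v-30:v+30,u-40:u+40]=h[v-30:v+30,u-40:u+40]
P=cv2.findNonZero(k)[:,0];c=cv2.minAreaRect(P)[0];print("pad pred px",q,"seen",c,len(P),ray("scene",*c,.128),"want",pad)
for p in("saddle","jack"):print([(round(x["confidence"],2),np.round(np.array(x["xy"])*[640,480],1)) for x in arm.recognise("scene",p)[:2]])
cv2.imwrite("pics/p4.png",np.hstack([cv2.resize(T[180:300,250:410],None,fx=2.5,fy=2.5),cv2.resize(S[180:300,230:390],None,fx=2.5,fy=2.5)]))
go([*pad[:2],.17],-6.7)
```

```text
8.6833 [0.62216708 0.02891471 0.19876519] 0.02301372313508839
pad pred px [366.71519248 222.77948472] seen (368.9999694824219, 223.49996948242188) 329 [0.62418017 0.03576829 0.128     ] want [0.62211665 0.0307535  0.131     ]
[]
[(0.97, array([311. , 274.7]))]
[ 1.6 -0.3 28.8] [ 0.   0.  -0.1]
```

View pics/p4.png

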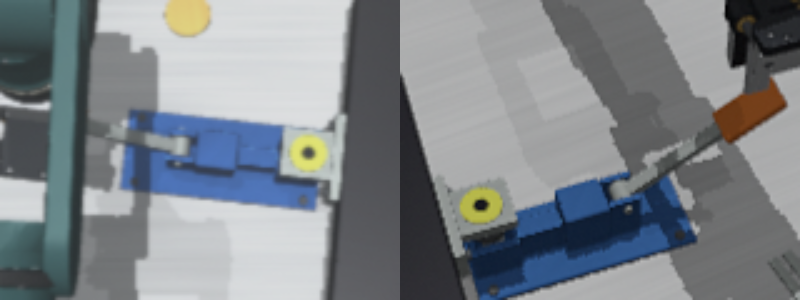

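The jack is under the lug, with the yellow disc over its saddle end, and the paddle is where predicted (within about 5 mm). Now the first stroke, following the paddle's arc.

Request:
carry_out(
  steps=[-1, -1, 0, 25, 0, 0, 0, -1, -1, 0, 40, 0, 0, 0, -1, 3, 0, 50, 0, 0, 0, -1, 8, 0, 59, 0, 0, 0, -1, 12, 0, 68, 0, 0, 0, -1, 15, 0, 77, 0, 0, 0, -1, 18, 0, 86, 0, 0, 0, -1, 20, 0, 95, 0, 0, 0, -1, 22, 0, 104, 0, 0, 0, -1, 23, 0, 113, 0, 0, 0],
)

```text
t: 9.62
tool_pos: [0.6255, 0.0536, 0.0856]
tool_rot: [2.347, 2.086, 0.002]
wrist_force: [0.0, -4.8, 4.9]
grip_width: 0.0002
gripper_force: 2.6
```

Request:
carry_out(
  steps=[-1, 0, 0, 6, 0, 0, 0, -1, 0, 0, 12, 0, 0, 0, -1, 0, 0, 16, 0, 0, 0, -1, 0, 0, 18, 0, 0, 0, -1, 0, 0, 18, 0, 0, 0],
)

```text
t: 10.03
tool_pos: [0.6255, 0.0538, 0.0679]
tool_rot: [2.348, 2.087, 0.003]
wrist_force: [-0.2, -3.4, 5.6]
grip_width: 0.0003
gripper_force: 2.7
```

Run:
```python
from h import *
T=arm.capture("top");S=arm.capture("scene")
s=arm.get_state();print(s["t"],s["tool_pos"],s["grip_width"],s["wrist_force"],s["ft_torque"])
cv2.imwrite("pics/q5.png",np.hstack([cv2.resize(T[180:300,250:410],None,fx=2.5,fy=2.5),cv2.resize(S[180:300,230:390],None,fx=2.5,fy=2.5)]))
```

```text
10.1333 [0.62551822 0.05386177 0.06822521] 0.0005283411735292155 [-0.29306135 -3.8697717   5.30741373] [-0.7723986   0.19480469  0.0094781 ]
```

View pics/q5.png

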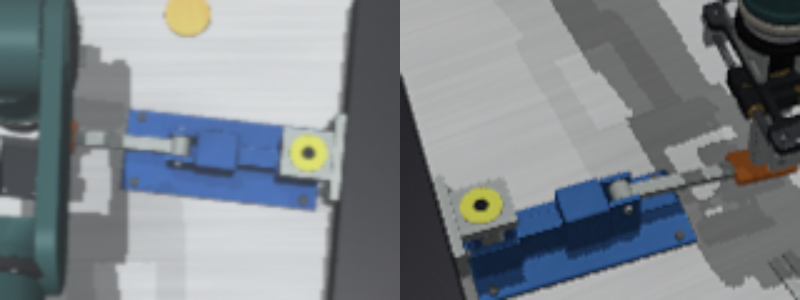

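The paddle is down near its stop, with about 5 N of vertical force, and the jack hasn't moved. Next is the second stroke: all the way up, then down with slightly less outward travel.

Request:
carry_out(
  steps=[-1, -1, 0, -25, 0, 0, 0, -1, -7, 0, -55, 0, 0, 0, -1, -15, 0, -80, 0, 0, 0, -1, -22, 0, -98, 0, 0, 0, -1, -22, 0, -98, 0, 0, 0, -1, -22, 0, -92, 0, 0, 0, -1, -18, 0, -82, 0, 0, 0, -1, -14, 0, -72, 0, 0, 0, -1, -11, 0, -62, 0, 0, 0, -1, -8, 0, -52, 0, 0, 0],
)

```text
t: 10.97
tool_pos: [0.6238, 0.0476, 0.1178]
tool_rot: [-2.345, -2.087, -0.002]
wrist_force: [0.3, 1.2, 9.5]
grip_width: 0.0008
gripper_force: 4.6
```

Request:
carry_out(
  steps=[-1, 2, 0, 10, 0, 0, 0, -1, 4, 0, 20, 0, 0, 0, -1, 5, 0, 30, 0, 0, 0, -1, 5, 0, 38, 0, 0, 0, -1, 5, 0, 44, 0, 0, 0, -1, 5, 0, 50, 0, 0, 0, -1, 5, 0, 53, 0, 0, 0, -1, 5, 0, 54, 0, 0, 0, -1, 5, 0, 54, 0, 0, 0],
)

```text
t: 11.72
tool_pos: [0.6246, 0.0537, 0.0672]
tool_rot: [-2.344, -2.087, -0.006]
wrist_force: [-3.3, 5.1, 14.8]
grip_width: -0.0001
gripper_force: 7.7
```

Run:
```python
from h import *
T=arm.capture("top");S=arm.capture("scene")
cv2.imwrite("pics/last.png",S);cv2.imwrite("pics/lastT.png",T)
s=arm.get_state();print(s["t"],s["tool_pos"],s["wrist_force"],s["ft_torque"])
def y(im,b):
    k=cv2.inRange(cv2.cvtColor(im,cv2.COLOR_BGR2HSV),(22,120,80),(35,255,255));x0,y0,x1,y1=b
    mo=cv2.moments(k[y0:y1,x0:x1],True);return mo["m10"]/mo["m00"]+x0,mo["m01"]/mo["m00"]+y0
print(y(cv2.imread("pics/scene0.png"),(240,240,290,290)),y(S,(240,240,290,290)))
print(proj("scene",np.array([.593,-.217,.095])),proj("scene",np.array([.593,-.217,.105])))
```

```text
11.8167 [0.62457587 0.05364767 0.0672191 ] [-2.54689619  4.24155718 14.57882531] [0.72666253 0.61271615 0.03789414]
(262.0238095238095, 261.7797619047619) (260.55696202531647, 260.06962025316454)
[261.53733124 261.84232154] [260.9908594  259.28397048]
```

Loaded now: the lug is up about 7 mm, so the feet are up about 5 mm. One more full stroke from the bench should give 10–15 mm.

Request:
carry_out(
  steps=[-1, -1, 0, -25, 0, 0, 0, -1, -6, 0, -50, 0, 0, 0, -1, -14, 0, -78, 0, 0, 0, -1, -22, 0, -98, 0, 0, 0, -1, -22, 0, -100, 0, 0, 0, -1, -22, 0, -98, 0, 0, 0, -1, -20, 0, -88, 0, 0, 0, -1, -16, 0, -78, 0, 0, 0, -1, -12, 0, -68, 0, 0, 0, -1, -9, 0, -58, 0, 0, 0],
)

```text
t: 12.65
tool_pos: [0.6233, 0.0435, 0.1225]
tool_rot: [-2.345, -2.087, -0.002]
wrist_force: [-0.8, 1.6, 10.6]
grip_width: 0.0006
gripper_force: 4.9
```

Request:
carry_out(
  steps=[-1, 3, 0, 10, 0, 0, 0, -1, 6, 0, 20, 0, 0, 0, -1, 8, 0, 29, 0, 0, 0, -1, 9, 0, 37, 0, 0, 0, -1, 9, 0, 44, 0, 0, 0, -1, 9, 0, 51, 0, 0, 0, -1, 9, 0, 56, 0, 0, 0, -1, 9, 0, 59, 0, 0, 0, -1, 9, 0, 60, 0, 0, 0, -1, 9, 0, 60, 0, 0, 0],
)

```text
t: 13.48
tool_pos: [0.6243, 0.0515, 0.0669]
tool_rot: [2.347, 2.088, 0.001]
wrist_force: [-6.9, -0.1, 24.3]
grip_width: 0.0004
gripper_force: 11.6
```

```bash
cat > chk.py <<'E'
from h import *
T=arm.capture("top");S=arm.capture("scene")
s=arm.get_state();print(s["t"],s["tool_pos"],s["wrist_force"],s["ft_torque"])
def y(im,b):
    k=cv2.inRange(cv2.cvtColor(im,cv2.COLOR_BGR2HSV),(22,120,80),(35,255,255));x0,y0,x1,y1=b
    mo=cv2.moments(k[y0:y1,x0:x1],True);return mo["m10"]/mo["m00"]+x0,mo["m01"]/mo["m00"]+y0
print(y(S,(240,240,290,290)))
S0=cv2.imread("pics/scene0.png")
# sub-pixel rise of slab near corner region, cf. start picture
for nm,(a,b,w,h) in {"corner":(215,310,60,45),"lug":(240,240,45,45)}.items():
    t=cv2.cvtColor(S0[b:b+h,a:a+w],cv2.COLOR_BGR2GRAY).astype(np.float32);u=cv2.cvtColor(S[b:b+h,a:a+w],cv2.COLOR_BGR2GRAY).astype(np.float32)
    print(nm,cv2.phaseCorrelate(t,u))
cv2.imwrite("pics/r6.png",np.hstack([cv2.resize(T[180:300,250:410],None,fx=2.5,fy=2.5),cv2.resize(S[180:300,230:390],None,fx=2.5,fy=2.5)]))
E
python3 chk.py
```

```text
13.5833 [0.62427844 0.05143784 0.06691624] [-6.98382317  0.13018327 23.33106997] [-0.22341348  1.42569516 -0.01180742]
(259.8963414634146, 259.1219512195122)
corner ((-1.502419128655415, -0.25023493638648375), 0.8548618740505642)
lug ((-1.1618188944308336, -1.850117856160871), 0.5143123598451967)
```

View pics/r6.png

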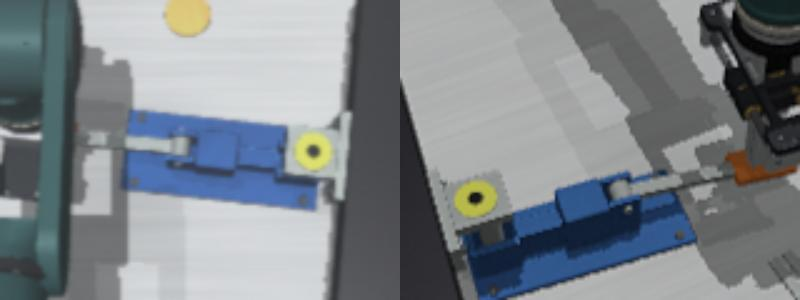

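Request:
carry_out(
  steps=[-1, 0, 0, 0, 0, 0, 0, -1, 0, 0, 0, 0, 0, 0, -1, 0, 0, 0, 0, 0, 0, -1, 0, 0, 0, 0, 0, 0, -1, 0, 0, 0, 0, 0, 0, -1, 0, 0, 0, 0, 0, 0, -1, 0, 0, 0, 0, 0, 0, -1, 0, 0, 0, 0, 0, 0, -1, 0, 0, 0, 0, 0, 0, -1, 0, 0, 0, 0, 0, 0],
)

```text
t: 14.42
tool_pos: [0.6243, 0.0515, 0.0669]
tool_rot: [2.347, 2.088, 0.001]
wrist_force: [-6.1, 0.2, 23.4]
grip_width: 0.0003
gripper_force: 11.6
```

```bash
python3 chk.py
python3 - <<'E'
from h import *
n=np.array([.1167,.993]);l=np.array([.593,-.217])
p0=proj("scene",np.array([*l,.095]))
for h in(6,8,10,12,14):
    a=h/325;r=np.array([.325,.083]);q=[r[0]*np.cos(a)-r[1]*np.sin(a),r[0]*np.sin(a)+r[1]*np.cos(a)]
    print(h,proj("scene",np.array([*(l+n*(q[0]-.325)),.012+q[1]]))-p0, proj("top",np.array([*(l+n*(q[0]-.325)),.012+q[1]])))
E
```

```text
14.5167 [0.62428902 0.0514615  0.06695383] [-7.95570021 -0.38167825 23.55230397] [-1.64471554e-01  1.42247016e+00  8.86664622e-04]
(259.8855421686747, 259.17469879518075)
corner ((-1.5019156318353382, -0.23822536167973496), 0.8439597726751257)
lug ((-1.1812559592226783, -1.8407678395275369), 0.509469105284891)
6 [-1.02371202 -1.33066526] [373.37540394 240.75069532]
8 [-1.37777604 -1.77260375] [373.68772781 240.63425586]
10 [-1.73828679 -2.21369789] [374.00580402 240.51818696]
12 [-2.10526407 -2.65392578] [374.32964791 240.40249601]
14 [-2.47872749 -3.09326535] [374.65927454 240.28719047]
```

The pose is steady. The measured disc shift matches a 12 mm rise at the lug, which puts the feet at about 9.6 mm. Handing in.

```bash
python3 -c "
from plant import arm
print(arm.sign_off())"
```

```text
the job is handed in; nothing more can be done
None
```

I set the jack under the lift point and pumped it, and the arm is holding the handle down; the near feet are about 9.6 mm clear of the bench (estimated from the camera images). I handed the job in at about 14.5 s; sign-off returned no verdict.

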